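# Unbar the bead cooling box

## Task

Take the locking bar with the blue handle off its bead cooling box: lift it straight up and level out of its two open-topped U brackets, at least 50 mm so that both ends come clear, then lay it gently, flat and handle up, in the white enamel tray and let go. Never tip the bar steeply, and leave the yellow-handled bar where it lies in its brackets.

Things in the scene. Friction and masses are not known exactly. Their poses are not given: they have to be found in the camera images.
- blue_bar: Steel bar 280 long, 20 wide, 20 high, 0.45 kg, lying in two red U brackets of a cooling box. Blue D-handle on its middle: grip rail 110 long (along the bar), 20 wide, 18 high, its centre 51 above the bar's underside, with an open gap 22 high under it. Origin: centre of the bar's underside, below its centre of mass; x along the bar, z up through the handle. 
- yellow_bar: Steel bar 280 long, 20 wide, 20 high, 0.45 kg, lying in two red U brackets of a cooling box. Yellow D-handle on its middle: grip rail 110 long (along the bar), 20 wide, 18 high, its centre 51 above the bar's underside, with an open gap 22 high under it. Origin: centre of the bar's underside, below its centre of mass; x along the bar, z up through the handle. Stays in place.
- blue_box: Box that carries the blue-handled bar: dark steel, aluminium lid, fixed, 206 x 156, lid top at 85. Origin: centre of its underside, on the bench; x along the bar, z up. Red U brackets centred at x = +115 and -115, each 24 long: seat at height 88, prongs up to 113, slot 30 wide between them. The yellow-handled bar's box is just like it, on the other side of the tray.
- tray: White enamel tray, fixed to the bench between the two boxes, 340 long (x), 120 wide (y), 22 high, open on top, walls and floor 4 thick (inside 332 x 112, floor at height 4). Origin: centre of its underside, on the bench; x along its length, z up.

How it is judged (in metres and radians):
On the way:
1. the blue-handled bar is at least 45 mm above its bracket seats, level within 10 degrees and still over its brackets within 30 mm, in line with them within 15 degrees (z of blue_bar in the frame of blue_box above 0.133 m and horizontal distance between blue_bar and blue_box below 0.03 m and angle between blue_bar's own z axis and vertical below 0.175 rad and angle between the x axis of blue_bar and the x axis of blue_box, either way round below 0.262 rad), for 0.05 s.
At the end, for the whole second after the job is handed in: The blue-handled bar lies still on the floor of the white tray: its underside within 10 mm of the tray's underside in height, its middle within 30 mm lengthwise and 50 mm crosswise of the tray's middle, handle up within 4 degrees. The yellow-handled bar is within 15 mm of where it began (x of blue_bar in the frame of tray between -0.03 and 0.03 m and y of blue_bar in the frame of tray between -0.05 and 0.05 m and z of blue_bar in the frame of tray below 0.01 m and angle between blue_bar's own z axis and vertical below 0.07 rad and linear speed of blue_bar below 0.03 m/s and angular speed of blue_bar below 0.1 rad/s and distance of yellow_bar from where it was at the start of the episode below 0.015 m); the robot touches nothing.
It fails at once if the yellow-handled bar is moved by more than 15 mm (distance of yellow_bar from where it was at the start of the episode above 0.015 m).
It fails at once if the blue-handled bar is tipped by more than 25 degrees (angle between blue_bar's own z axis and vertical above 0.436 rad).
It fails at once if the blue-handled bar is dropped or thrown into the tray (over 0.7 m/s within 20 mm of its floor) (x of blue_bar in the frame of tray between -0.2 and 0.2 m and y of blue_bar in the frame of tray between -0.12 and 0.12 m and z of blue_bar in the frame of tray below 0.024 m and linear speed of blue_bar above 0.7 m/s).
It also fails if it takes over 42 s, if anything falls off the work surface, if the arm or the gripper's body presses on something with over 40 N, if the wrist force passes 120 N, or if a joint passes its speed limit or range.

## Robot

A 6-joint arm with a two-finger parallel gripper is mounted at the origin on the work surface. World frame = base frame: x ahead of the robot, y to its left, z up, the work surface at z = 0. Lengths are in mm, angles in rad, forces in N, time in s.
With the tool pointing down it reaches from about 275 to 1000 mm from the base axis. Payload 8.4 kg.
Tool frame: the origin (TCP) lies midway between the tips of the shut fingers; the grasp point (between the pads) lies 19 mm behind it; z points along the fingers, y is the direction in which the jaws open and shut (so a half turn about z gives the same grasp; the last joint's range is limited). The gripper opens to 85 mm and grips with 20 to 120 N. Pads are 22 mm wide; open, the fingers measure 114 mm over their backs; the gripper's body (76 mm by 85 mm) begins 54 mm behind the grasp point. The pads swing forward as they close: fully open they stand 13 mm farther back than shut.
Start: joints at [1.196, 0.353, 1.633, -0, 1.155, -0.002], TCP at [227.639, 582.072, 231.281] pointing down, gripper open.
Joint ranges: [-2.63, 2.63], [-0.92, 2.1], [0.06, 2.66], [-1.3, 4.44], [0, 2.69], [-3.02, 3.02]. Speed limits (rad/s): [2.22, 2.22, 2.79, 3.14, 3.14, 3.14].

## Interface

Orientations are given as [roll, pitch, yaw] about the fixed x, y, z axes, in that order (R = Rz(yaw) Ry(pitch) Rx(roll)).
In Python, from rig import * gives the robot as it stands.
- The arm moves only by the tool play_rows, never from a script. Its argument "moves" is a list of rows, each a list of 3 entries, a list of its own where there are three numbers: the shift along the tool's x, y, z in m, then the turn, a rotation vector about the tool's x, y, z in rad, then the opening in per cent of the stroke, from 0 (shut) to 100 (fully open). In form: [[[x, y, z], [rx, ry, rz], fingers], ...]. A call has 1 to 20 rows; each row shifts and turns the commanded pose from where the row before left it, along the tool's axes as they then stand; what a row does not reach is not made up. A row lasts 1/10 s, in which the tool goes at most 50 mm and 8.59 degrees, less where a joint would pass 70% of its speed; a pose out of reach is approached as far as the arm can. A call is refused whole if a number of a shift passes 0.05 or a number of a turn 0.15, either way. A call with a gripper value outside its range is refused whole. The fingers move at their own pace and stop on an object; "squeeze" is the grip in N (left out, the last holds). Time passes only in rows, so rows that do not move let the fingers close. It gives the time, the measured TCP pose, the force and the opening at its end, in the units of the state.
- sense(): the state, without advancing time (a new reading comes with each control period).
- grab_frame(name): name is "scene" or "top" or "wrist"; returns a dict with "pixels" (384x512x3 uint8, red, green, blue), "intrinsics" (3x3 intrinsics, pixels), "distortion" ([k1, k2, p1, p2, k3] as OpenCV has them; the pictures are not rectified), "R" (3x3) and "t" (3): a world point X has camera coordinates R X + t. Camera axes: x right, y down, z forward; pixel columns grow to the right and rows downward; lengths in mm; the calibration is good to about 2 mm. A picture is of the moment at which its call begins. There is no depth.
- sign_off(): hands the job in, once; it reports no verdict.
The state is a dict: "clock": time; "qpos": joint angles; "qvel": joint speeds; "joint_efforts": joint torques, N m; "eef_pos": TCP position; "tcp_rot": TCP orientation; "contact_force": force on the tool from outside, world axes, zero at the start; "wrist_torque": the same for the moment, N m; "opening": opening from 0.0 (shut) to 1.0 (fully open).
Only numpy, scipy, OpenCV 4.12 (cv2) and the standard library are available. Lean on these libraries where they do the work, as an engineer would, in place of code of your own. Each camera call takes 0.05 s, during which the arm holds its last target. There are 200 camera calls.

## Working session

There is one attempt and no reset: what is moved stays moved. The work goes in short steps, Python scripts to look and compute and a tool call to move; the robot and the scene stay as the last step left them, time stands still between calls to the robot, and variables do not carry over. Pictures are saved under pics/ and viewed, about 8 in all and at most 12, crops included, and the job is handed in when it is done.

Besides the shell and the picture viewer there is one more tool, called after "Call:" in YAML: its name, and indented under it one key for each argument. play_rows: Moves the arm, as the interface text tells. Its arguments: {"type":"object","properties":{"moves":{"type":"array"},"squeeze":{"type":"number"}},"required":["moves"]}

```bash
mkdir -p pics
cat > h.py <<'E'
from rig import *
import numpy as np, cv2
def ray(f,px):
    u=cv2.undistortPoints(np.array(px,float).reshape(-1,1,2),f["intrinsics"],np.array(f["distortion"],float)).reshape(-1,2)
    d=np.c_[u,np.ones(len(u))]@np.array(f["R"]); c=-np.array(f["R"]).T@np.array(f["t"]); return c,d
def onz(f,px,z):
    c,d=ray(f,px); return c+d*((z-c[2])/d[:,2])[:,None]
def blobs(f,lo,hi,amin=30):
    h=cv2.cvtColor(f["pixels"],cv2.COLOR_RGB2HSV); m=cv2.inRange(h,np.array(lo),np.array(hi))
    cs=[c for c in cv2.findContours(m,0,2)[0] if cv2.contourArea(c)>amin]
    return sorted(cs,key=cv2.contourArea,reverse=True)
def save(f,n): cv2.imwrite("pics/"+n,f["pixels"][:,:,::-1])
E
python3 - <<'E'
from h import *
np.set_printoptions(precision=1,suppress=True)
s=sense();print(s)
ims=[]
for n in("top","scene"):
    f=grab_frame(n); ims.append(f["pixels"]); c,_=ray(f,[[0,0]]);print(n,c,np.array(f["R"])[2])
    for nm,lo,hi,z in(("blue",(100,120,50),(125,255,255),148-88+88),("yel",(22,120,80),(35,255,255),148)):
        for c in blobs(f,lo,hi)[:3]:
            r=cv2.minAreaRect(c);print(nm,cv2.contourArea(c),r,onz(f,cv2.boxPoints(r),z)[:,:2].tolist())
im=np.vstack(ims);cv2.imwrite("pics/a.png",cv2.resize(im[:,:,::-1],(400,600)) if 0 else ims[0][:,:,::-1]);cv2.imwrite("pics/b.png",ims[1][:,:,::-1])
E
```

```text
{'clock': 0.0, 'qpos': array([ 1.2,  0.4,  1.6, -0. ,  1.2, -0. ]), 'qvel': array([-0.,  0.,  0., -0.,  0.,  0.]), 'joint_efforts': array([  0. , -60.5, -34.2,   0. ,   0. ,  -0. ]), 'eef_pos': array([227.5, 581.6, 230.6]), 'tcp_rot': array([-3.1,  0. ,  2.8]), 'contact_force': array([ 0.1, -0.2, -1.3]), 'wrist_torque': array([-0., -0., -0.]), 'opening': 1.0011605795844654}
top [ 462.5   -6.4 1059.7] [ 0.1 -0.  -1. ]
blue 1538.5 ((489.0, 187.0), (38.0, 44.0), 90.0) [[598.7981327591788, -530.50132863948], [599.9458296450057, -651.5990100340568], [505.3660613043935, -645.4132888731889], [506.3073583490454, -525.5862482897863]]
blue 313.5 ((139.61187744140625, 203.4916229248047), (45.54708480834961, 8.127174377441406), 85.71085357666016) [[566.486881765808, 268.01644778054555], [567.8706167643668, 248.79401700453795], [462.3905020689675, 238.4968749658798], [460.90153164983593, 257.51842977032436]]
yel 385.0 ((372.54248046875, 196.65342712402344), (45.79959487915039, 11.515326499938965), 83.9909896850586) [[581.8349590972787, -271.94269156177495], [584.7762284430016, -299.6799483549975]
[... 263 characters left out ...]
, -626.4301811440172], [561.051164274069, -710.9493426564302], [567.3203733817919, -484.06288903518885], [693.9040954592928, -422.51478930072847]]
blue 419.5 ((378.4117736816406, 209.3529510498047), (9.701424598693848, 50.447410583496094), 14.03624439239502) [[594.372534302754, 254.25250455317425], [462.2112826043632, 239.70669277986948], [459.8263573067219, 259.2706543014099], [591.5465647491742, 272.08521971681694]]
yel 438.5 ((155.8206787109375, 133.35806274414062), (15.582910537719727, 44.233253479003906), 38.36748504638672) [[600.0283502715681, -296.0341503608172], [470.61553258557717, -308.7633848278115], [487.12438708332957, -262.0095824431244], [612.95167464461, -252.81851275079862]]
```

View pics/a.png

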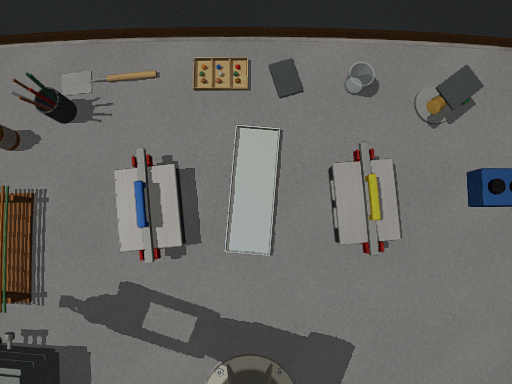

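View pics/b.png

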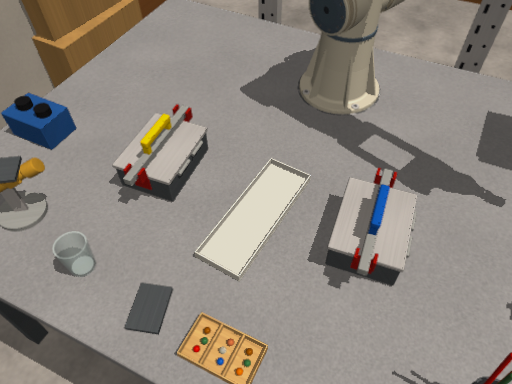

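The top view shows the blue rail at about (140,203), the tray centred near (254,190) and the yellow bar at (372,197). The scene view agrees: blue box on the right (378,209), empty tray in the middle. Next I measure the tray and the bar ends.

Run:
```python
from h import *
np.set_printoptions(precision=3,suppress=True)
s=sense();print(s["tcp_rot"],s["eef_pos"])
for n,seed in(("top",(254,190)),("scene",(252,215))):
    f=grab_frame(n); p=f["pixels"].copy()
    m=np.zeros((386,514),np.uint8); cv2.floodFill(p,m,seed,(255,0,255),(6,)*3,(6,)*3,4|cv2.FLOODFILL_FIXED_RANGE*0)
    m=m[1:-1,1:-1]; c=max(cv2.findContours(m,0,2)[0],key=cv2.contourArea); r=cv2.minAreaRect(c)
    q=onz(f,cv2.boxPoints(r),4)
    print(n,r,q[:,:2].round(0).tolist(),q.mean(0))
    h=blobs(f,(0,150,80),(6,255,255),8)
    for c in h[:8]:
        x=cv2.moments(c);print("red",x["m00"],onz(f,[[x["m10"]/x["m00"],x["m01"]/x["m00"]]],105)[0],x["m10"]/x["m00"],x["m01"]/x["m00"])
```

```text
[-3.14  -0.     2.769] [227.468 581.69  230.648]
top ((253.5288543701172, 189.92796325683594), (39.394588470458984, 122.1380844116211), 5.11731481552124) [[402.0, 54.0], [730.0, 26.0], [720.0, -81.0], [392.0, -49.0]] [560.981 -12.274   4.   ]
red 17.0 [396.285 224.51  105.   ] 155.44117647058823 253.47058823529412
red 15.5 [ 410.699 -286.663  105.   ] 366.9462365591397 246.76344086021504
red 15.5 [ 409.567 -324.051  105.   ] 381.9139784946236 247.02150537634407
red 14.5 [ 640.583 -305.437  105.   ] 372.0229885057471 153.26436781609192
red 14.0 [620.886 284.832 105.   ] 132.9047619047619 161.07142857142858
red 14.0 [626.373 249.053 105.   ] 147.28571428571428 158.78571428571428
red 13.5 [ 638.072 -268.667  105.   ] 357.5432098765432 154.16049382716048
red 12.0 [391.127 260.349 105.   ] 140.75 255.5
scene ((253.56002807617188, 216.42001342773438), (43.0, 122.0), 36.869895935058594) [[711.0, -75.0], [358.0, -57.0], [402.0, 62.0], [733.0, 26.0]] [550.906 -11.19    4.   ]
red 158.0 [ 649.555 -251.577  105.   ] 142.9746835443038 179.126582278481
red 115.0 [727.096 523.45  105.   ] 499.3202898550724 369.85507246376807
red 74.0 [634.097 250.783 105.   ] 355.62387387387383 259.18243243243245
red 51.5 [ 414.232 -279.588  105.   ] 187.95145631067962 114.5598705501618
red 39.5 [406.509 227.183 105.   ] 377.4345991561181 177.3206751054852
red 37.5 [625.607 284.326 105.   ] 373.52444444444444 262.52888888888884
red 28.5 [ 637.69  -305.171  105.   ] 127.09941520467835 167.9707602339181
red 24.5 [923.493  60.699 105.   ] 196.07482993197277 348.42857142857144
```

Call:
play_rows:
  moves:
    - [[-0.0295, -0.0155, -0.001], [0, 0, 0], 100]
    - [[-0.0295, -0.0155, -0.001], [0, 0, 0], 100]
    - [[-0.0295, -0.0155, -0.001], [0, 0, 0], 100]
    - [[-0.0295, -0.0155, -0.001], [0, 0, 0], 100]
    - [[-0.0295, -0.0155, -0.001], [0, 0, 0], 100]
    - [[-0.0295, -0.0155, -0.001], [0, 0, 0], 100]
    - [[-0.0295, -0.0155, -0.001], [0, 0, 0], 100]
    - [[-0.0295, -0.0155, -0.001], [0, 0, 0], 100]
    - [[-0.0295, -0.0155, -0.001], [0, 0, 0], 100]
    - [[-0.0295, -0.0155, -0.001], [0, 0, 0], 100]
    - [[-0.0295, -0.0155, -0.001], [0, 0, 0], 100]
    - [[-0.0295, -0.0155, -0.001], [0, 0, 0], 100]
    - [[-0.0295, -0.0155, -0.001], [0, 0, 0], 100]
    - [[0, 0, 0], [0, 0, -0.118], 100]
    - [[0, 0, 0], [0, 0, -0.118], 100]
    - [[0, 0, 0], [0, 0, -0.118], 100]
    - [[0, 0, 0], [0, 0, -0.118], 100]
    - [[0, 0, 0], [0, 0, 0], 100]
    - [[0, 0, 0], [0, 0, 0], 100]

```text
clock: 2.1
eef_pos: [511.3, 254.7, 244.2]
tcp_rot: [-3.142, -0.0, -3.046]
contact_force: [0.3, -0.1, -0.8]
opening: 1.002
```

```bash
cat > w.py <<'E'
from h import *
import sys
np.set_printoptions(precision=3,suppress=True)
s=sense();print(s["clock"],s["eef_pos"],s["tcp_rot"],s["contact_force"],s["wrist_torque"],s["opening"])
f=grab_frame("wrist");save(f,sys.argv[1])
print(ray(f,[[0,0]])[0])
for c in blobs(f,(100,120,40),(125,255,255))[:2]:
    r=cv2.minAreaRect(c);q=onz(f,cv2.boxPoints(r),148);print(r,q[:,:2].round(1).tolist(),q.mean(0))
E
python3 w.py c.png
```

```text
2.1 [511.326 254.727 244.192] [-3.142 -0.    -3.046] [ 0.314 -0.11  -0.778] [-0.023  0.042  0.045] 1.0016965803970226
[433.533 247.479 386.655]
((251.5, 192.5), (113.0, 21.0), 90.0) [[459.7, 241.0], [458.0, 258.5], [563.6, 269.8], [565.5, 249.8]] [511.674 254.787 148.   ]
```

View pics/c.png

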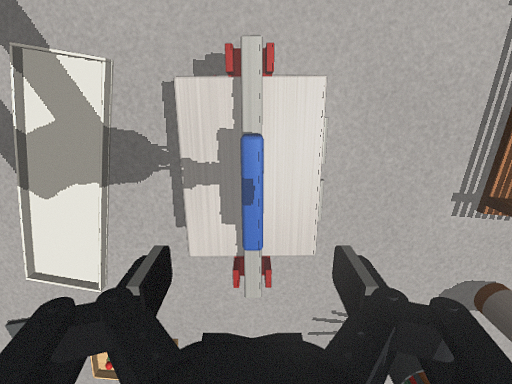

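The wrist view shows the blue rail lying between the fingers, centred at pixel (252,192) and aligned with the tool, so the TCP is right over it. I'll descend and grip.

Call:
play_rows:
  moves:
    - [[0, 0, 0.02], [0, 0, 0], 100]
    - [[0, 0, 0.02], [0, 0, 0], 100]
    - [[0, 0, 0.02], [0, 0, 0], 100]
    - [[0, 0, 0.02], [0, 0, 0], 100]
    - [[0, 0, 0.02], [0, 0, 0], 100]
    - [[0, 0, 0.014], [0, 0, 0], 100]
    - [[0, 0, 0.01], [0, 0, 0], 100]
    - [[0, 0, 0], [0, 0, 0], 60]
    - [[0, 0, 0], [0, 0, 0], 40]
    - [[0, 0, 0], [0, 0, 0], 20]
    - [[0, 0, 0], [0, 0, 0], 10]
    - [[0, 0, 0], [0, 0, 0], 0]
    - [[0, 0, 0], [0, 0, 0], 0]
    - [[0, 0, 0], [0, 0, 0], 0]
    - [[0, 0, 0], [0, 0, 0], 0]
    - [[0, 0, 0], [0, 0, 0], 0]
  squeeze: 60

```text
clock: 3.75
eef_pos: [511.9, 255.0, 121.2]
tcp_rot: [3.141, 0.001, -3.042]
contact_force: [-0.9, -0.5, 6.2]
opening: 0.227
```

```bash
python3 w.py d.png
```

```text
3.75 [511.906 255.    121.159] [ 3.141  0.001 -3.042] [-0.945 -0.542  6.234] [0.001 0.175 0.03 ] 0.22718841180550603
[433.929 247.416 263.521]
((251.5, 250.0), (43.0, 174.0), 0.0) [[550.4, 247.6], [458.3, 240.8], [456.5, 258.7], [548.2, 270.0]] [503.362 254.257 148.   ]
```

View pics/d.png

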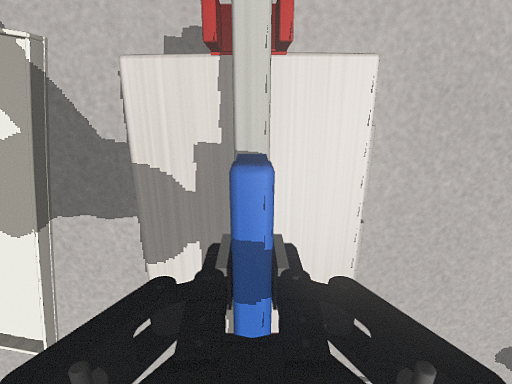

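The jaws hold the rail (pixels 231–273 wide, opening about 19 mm, matching its 20 mm). I'll lift 80 mm straight up.

Call:
play_rows:
  moves:
    - [[0, 0, -0.003], [0, 0, 0], 0]
    - [[0, 0, -0.006], [0, 0, 0], 0]
    - [[0, 0, -0.008], [0, 0, 0], 0]
    - [[0, 0, -0.01], [0, 0, 0], 0]
    - [[0, 0, -0.01], [0, 0, 0], 0]
    - [[0, 0, -0.01], [0, 0, 0], 0]
    - [[0, 0, -0.01], [0, 0, 0], 0]
    - [[0, 0, -0.01], [0, 0, 0], 0]
    - [[0, 0, -0.008], [0, 0, 0], 0]
    - [[0, 0, -0.005], [0, 0, 0], 0]
    - [[0, 0, 0], [0, 0, 0], 0]
    - [[0, 0, 0], [0, 0, 0], 0]
    - [[0, 0, 0], [0, 0, 0], 0]

```text
clock: 5.1
eef_pos: [511.1, 254.6, 199.8]
tcp_rot: [-3.141, -0.001, -3.042]
contact_force: [0.5, -0.4, -4.8]
opening: 0.224
```

```bash
python3 w.py e1.png; python3 -c "
from h import *
f=grab_frame('scene');cv2.imwrite('pics/e.png',cv2.resize(f['pixels'][100:320,270:470,::-1],None,fx=2.7,fy=2.7))"
```

```text
5.1 [511.11  254.569 199.761] [-3.141 -0.001 -3.042] [ 0.494 -0.396 -4.819] [ 0.002 -0.022  0.05 ] 0.22396867469810663
[433.41  247.13  342.272]
((252.0, 250.5), (173.0, 44.0), 90.0) [[474.7, 235.9], [471.6, 266.6], [624.7, 285.7], [628.5, 247.2]] [549.861 258.832 148.   ]
```

View pics/e.png

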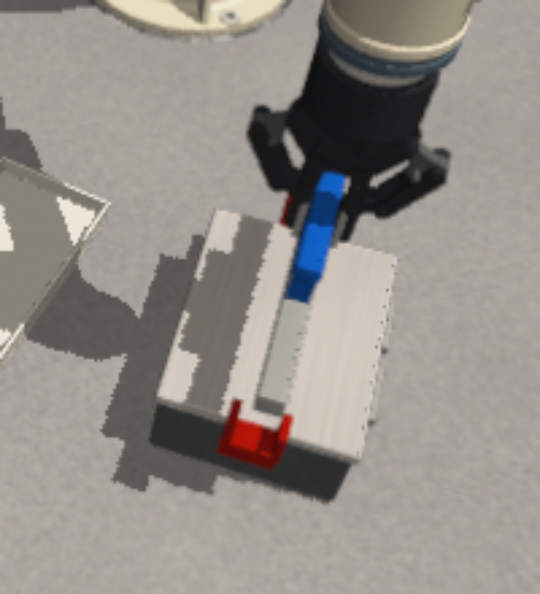

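The bar is clear above its bracket and level in the crop, bar end at (270,395) over the bracket at (255,440); the wrist view shows no slip. Moving over the tray and turning into line with it.

Call:
play_rows:
  moves:
    - [[-0.0015, -0.01, 0], [0, 0, 0], 0]
    - [[-0.0015, -0.015, 0], [0, 0, 0], 0]
    - [[-0.0015, -0.02, 0], [0, 0, 0], 0]
    - [[-0.0015, -0.02, 0], [0, 0, 0], 0]
    - [[-0.0015, -0.02, 0], [0, 0, 0], 0]
    - [[-0.0015, -0.02, 0], [0, 0, 0], 0]
    - [[-0.0015, -0.02, 0], [0, 0, 0], 0]
    - [[-0.0015, -0.02, 0], [0, 0, 0], 0]
    - [[-0.0015, -0.02, 0], [0, 0, 0], 0]
    - [[-0.0015, -0.02, 0], [0, 0, 0], 0]
    - [[-0.0015, -0.02, 0], [0, 0, 0], 0]
    - [[-0.0015, -0.02, 0], [0, 0, 0], 0]
    - [[-0.0015, -0.02, 0], [0, 0, 0], 0]
    - [[-0.0015, -0.015, 0], [0, 0, 0], 0]
    - [[-0.0015, -0.01, 0], [0, 0, 0], 0]
    - [[0, 0, 0], [0, 0, 0.06], 0]
    - [[0, 0, 0], [0, 0, 0.07], 0]
    - [[0, 0, 0], [0, 0, 0.06], 0]
    - [[0, 0, 0], [0, 0, 0], 0]
    - [[0, 0, 0], [0, 0, 0], 0]

```text
clock: 7.2
eef_pos: [560.5, -11.8, 200.2]
tcp_rot: [3.142, -0.0, 3.053]
contact_force: [0.7, 0.1, -3.7]
opening: 0.222
```

```bash
python3 w.py f.png; python3 -c "
from h import *
f=grab_frame('top');cv2.imwrite('pics/g.png',cv2.resize(f['pixels'][90:290,100:400,::-1],None,fx=2.5,fy=2.5))"
```

```text
7.2 [560.491 -11.79  200.229] [ 3.142 -0.     3.053] [ 0.686  0.066 -3.745] [ 0.05  -0.02   0.015] 0.22220537882300484
[482.642  -4.615 342.713]
((252.0, 250.5), (173.0, 44.0), 90.0) [[521.3, -23.4], [524.1, 7.5], [678.5, -2.4], [674.9, -41.1]] [599.694 -14.847 148.   ]
```

View pics/f.png

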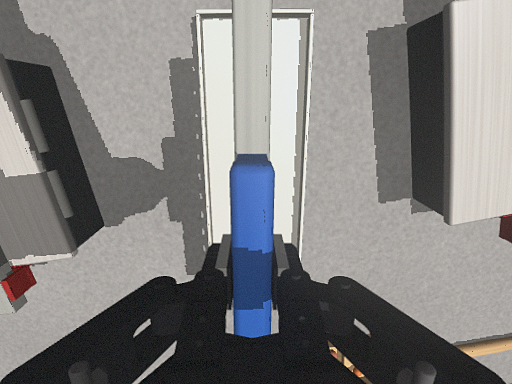

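View pics/g.png

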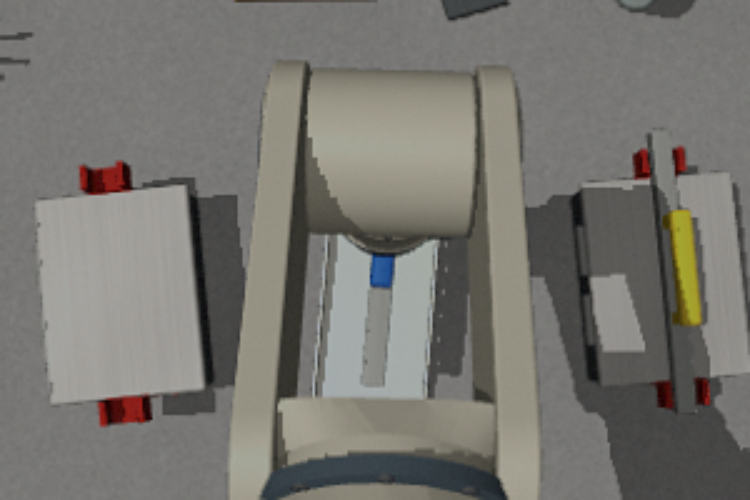

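Both views show the bar in line with the tray and centred across it: wrist view bar axis at column 252, tray walls at 197 and 313. I'll check lengthwise using the near wall at row 11, then descend.

Run:
```python
from h import *
f=grab_frame("wrist");q=onz(f,[[197,11],[313,11]],22);m=q.mean(0);print(q,m+170*np.array([np.cos(.089),-np.sin(.089),0]),sense()["eef_pos"])
```

```text
[[387.06444094 -51.07668453  22.        ]
 [397.52281831  65.45223937  22.        ]] [561.62078893  -7.92225637  22.        ] [560.53459709 -11.68576784 200.28284125]
```

Call:
play_rows:
  moves:
    - [[0, 0, 0.01], [0, 0, 0], 0]
    - [[0, 0, 0.015], [0, 0, 0], 0]
    - [[0, 0, 0.02], [0, 0, 0], 0]
    - [[0, 0, 0.02], [0, 0, 0], 0]
    - [[0, 0, 0.02], [0, 0, 0], 0]
    - [[0, 0, 0.02], [0, 0, 0], 0]
    - [[0, 0, 0.02], [0, 0, 0], 0]
    - [[0, 0, 0.015], [0, 0, 0], 0]
    - [[0, 0, 0.01], [0, 0, 0], 0]
    - [[0, 0, 0.005], [0, 0, 0], 0]
    - [[0, 0, 0.002], [0, 0, 0], 0]
    - [[0, 0, 0.001], [0, 0, 0], 0]
    - [[0, 0, 0.001], [0, 0, 0], 0]
    - [[0, 0, 0.001], [0, 0, 0], 0]
    - [[0, 0, 0], [0, 0, 0], 0]
    - [[0, 0, 0], [0, 0, 0], 0]
    - [[0, 0, 0], [0, 0, 0], 0]

```text
clock: 9.05
eef_pos: [560.6, -11.7, 40.4]
tcp_rot: [3.142, 0.0, 3.051]
contact_force: [0.2, -0.6, -4.9]
opening: 0.223
```

Call:
play_rows:
  moves:
    - [[0, 0, 0.001], [0, 0, 0], 0]
    - [[0, 0, 0.001], [0, 0, 0], 0]
    - [[0, 0, 0.0005], [0, 0, 0], 0]
    - [[0, 0, 0.0005], [0, 0, 0], 0]
    - [[0, 0, 0], [0, 0, 0], 0]
    - [[0, 0, 0], [0, 0, 0], 0]

```text
clock: 9.65
eef_pos: [560.5, -11.7, 37.3]
tcp_rot: [3.142, 0.0, 3.051]
contact_force: [-0.2, -0.5, -3.8]
opening: 0.223
```

Call:
play_rows:
  moves:
    - [[0, 0, 0.0005], [0, 0, 0], 0]
    - [[0, 0, 0.0005], [0, 0, 0], 0]
    - [[0, 0, 0], [0, 0, 0], 0]
    - [[0, 0, 0], [0, 0, 0], 0]

```text
clock: 10.05
eef_pos: [560.6, -11.7, 37.2]
tcp_rot: [3.142, 0.0, 3.051]
contact_force: [-4.0, -0.3, 8.3]
opening: 0.222
```

The force has turned to +8 N, so the bar is on the floor. I'll open slowly, then rise.

Call:
play_rows:
  moves:
    - [[0, 0, 0], [0, 0, 0], 30]
    - [[0, 0, 0], [0, 0, 0], 40]
    - [[0, 0, 0], [0, 0, 0], 50]
    - [[0, 0, 0], [0, 0, 0], 60]
    - [[0, 0, 0], [0, 0, 0], 65]
    - [[0, 0, 0], [0, 0, 0], 65]
    - [[0, 0, 0], [0, 0, 0], 65]
    - [[0, 0, -0.005], [0, 0, 0], 65]
    - [[0, 0, -0.01], [0, 0, 0], 65]
    - [[0, 0, -0.02], [0, 0, 0], 65]
    - [[0, 0, -0.02], [0, 0, 0], 65]
    - [[0, 0, -0.03], [0, 0, 0], 65]
    - [[0, 0, -0.03], [0, 0, 0], 65]
    - [[0, 0, -0.03], [0, 0, 0], 65]
    - [[0, 0, -0.02], [0, 0, 0], 65]
    - [[0, 0, -0.01], [0, 0, 0], 65]
    - [[0, 0, 0], [0, 0, 0], 65]
    - [[0, 0, 0], [0, 0, 0], 65]

```text
clock: 11.85
eef_pos: [560.0, -11.7, 210.7]
tcp_rot: [-3.142, -0.001, 3.051]
contact_force: [0.1, 0.7, 0.1]
opening: 0.648
```

```bash
python3 w.py i.png
python3 - <<'E'
from h import *
f=grab_frame("wrist")
for c in blobs(f,(100,120,40),(125,255,255))[:1]:
    q=onz(f,cv2.boxPoints(cv2.minAreaRect(c)),64);print(q,q.mean(0))
f=grab_frame("top")
for c in blobs(f,(22,120,80),(35,255,255))[:1]: print(cv2.minAreaRect(c))
E
```

```text
11.85 [560.048 -11.7   210.7  ] [-3.142 -0.001  3.051] [0.062 0.741 0.051] [-0.002  0.01   0.04 ] 0.6483702534204183
[482.3    -4.385 353.218]
((252.0, 179.0), (96.0, 18.0), 90.0) [[499.8, -12.2], [501.0, 0.7], [575.8, -5.5], [574.5, -19.8]] [537.788  -9.187 148.   ]
[[506.5288272  -15.3499214   64.        ]
 [508.1950006    2.74507777  64.        ]
 [614.69518013  -6.00056693  64.        ]
 [612.83508649 -26.14308683  64.        ]] [560.56352361 -11.18712435  64.        ]
((373.93902587890625, 196.45123291015625), (45.93952178955078, 8.392796516418457), 83.6598129272461)
```

View pics/i.png

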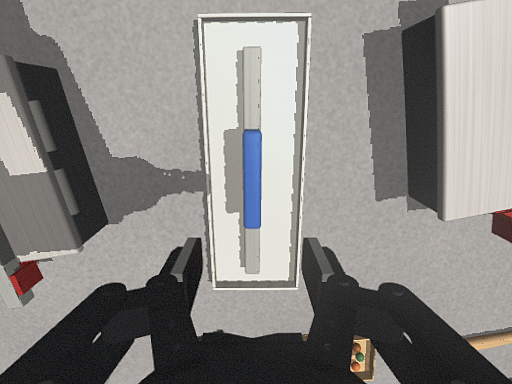

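The bar lies flat in the tray, handle up, from row 46 to 273 at column 252, and the gripper is clear above it.

```bash
python3 -c "
from rig import *
print(sign_off())"
```

```text
the job is handed in; nothing more can be done
None
```

I lifted the blue-handled bar about 79 mm straight up and level out of its brackets. I then carried it over the white tray, lowered it until it touched the floor (+8 N on the wrist), let go and raised the arm clear. I handed the job in at about 12 s; no verdict was reported.

**Blue bar:** In the last wrist picture it lies flat with the handle up, at about (560.6, −11.2) mm. I estimated the tray's middle at about (561, −8 to −12) mm, so the bar is well inside the limits.

**Gripper:** The TCP was at 211 mm, well clear of the bar, and the wrist force was under 1 N.

**Yellow bar:** Its handle is at the same place in the top picture to within about 1.5 pixels, roughly 4 mm. I put that shift down to the arm's shadow across the handle; I did not check it further.

**Disagreement:** One rough early estimate from the scene camera put the tray's middle 10 mm nearer along its length. The top and wrist views agreed with each other, so I used those.

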